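# Refit the T-handle on the wine line's valve and open it

### The arm

A 6-joint arm with a two-finger parallel gripper is mounted at the origin on the work surface. World frame = base frame: x ahead of the robot, y to its left, z up, the work surface at z = 0. Lengths are in mm, angles in degrees, forces in N, time in s.
With the tool pointing down it reaches from about 300 to 850 mm from the base axis. Payload 4.2 kg.
Tool frame: the origin (TCP) lies midway between the tips of the shut fingers; the grasp point (between the pads) lies 19 mm behind it; z points along the fingers, y is the line along which they close (so a half turn about z gives the same grasp; the last joint's range is limited). The gripper opens to 91 mm and grips with 3 to 60 N. Pads are 32 mm wide; open, the fingers measure 118 mm over their backs; the gripper's body (76 mm by 178 mm) begins 60 mm behind the grasp point.
Start: joints at [-73.625, 18.312, 89.639, -0, 72.044, -1.146], TCP at [173.11, -548.339, 213.976] pointing down, gripper open.
Joint ranges: [-177.97, 177.97], [-48.28, 115.42], [12.27, 149.76], [-77.06, 257.06], [2.81, 150.46], [-146.56, 146.56]. Speed limits (degrees/s): [147.25, 147.25, 180, 180, 180, 180].

### API

Orientations are given as [roll, pitch, yaw] about the fixed x, y, z axes, in that order (R = Rz(yaw) Ry(pitch) Rx(roll)).
In Python, from workcell import env gives the robot as it stands.
- The arm moves only by the tool send_rows, never from a script. Its argument "steps" is a list that holds one entry, the list of rows, each a list of 5 numbers: the shift along the tool's x, y, z scaled (see below), then the turn about the tool's z scaled (see below), then the opening, from 0 (shut) to 1 (fully open). In form: [[[dx, dy, dz, yaw, fingers], ...]]. A call has 1 to 5 rows; each row shifts and turns the commanded pose from where the row before left it, along the tool's axes as they then stand; what a row does not reach is not made up. The controller multiplies each number of a shift by 0.04 m and each number of a turn by 0.12 rad. A row lasts 1/12 s, in which the tool goes at most 41.7 mm and 7.16 degrees, less where a joint would pass 70% of its speed; a pose out of reach is approached as far as the arm can. A call with a number of a shift or a turn outside -1 to 1 is refused whole. A call with a gripper value outside its range is refused whole. The fingers move at their own pace and stop on an object; "squeeze" is the grip in N (left out, the last holds). Time passes only in rows, so rows that do not move let the fingers close. It gives the time, the measured TCP pose, the force, the opening and the grip force at its end, in the units of the state.
- env.state(): the state, without advancing time (a new reading comes with each control period).
- env.grab_frame(name): name is "scene" or "top"; returns a dict with "pixels" (420x560x3 uint8, red, green, blue), "depth" (420x560 float32, mm along the optical axis (not along the pixel's ray), 0 where there is no reading), "intrinsics" (3x3 intrinsics, pixels), "cam_to_world" (4x4, takes a point from camera to world coordinates). Camera axes: x right, y down, z forward; pixel columns grow to the right and rows downward; lengths in mm; the calibration is good to about 2 mm. A picture is of the moment at which its call begins.
- env.job_done(): hands the job in; it is judged then, once.
The state is a dict: "time_s": time; "qpos": joint angles; "qvel": joint speeds; "effort": joint torques, N m; "ee_pos": TCP position; "ee_rot": TCP orientation; "force": force on the tool from outside, world axes, zero at the start; "torque": the same for the moment, N m; "gripper_width": finger opening in mm; "gripper_force": force on a finger pad.
Only numpy, scipy, OpenCV 4.12 (cv2) and the standard library are available. Lean on these libraries where they do the work, as an engineer would, in place of code of your own. Each camera call takes 0.05 s, during which the arm holds its last target. There are 200 camera calls.

### The job

The loose T-handle belongs on the bare square spindle of the valve in the bolted-down pipe line. Fit it squarely and fully home on the spindle with its bar lying across the pipe (valve shut or nearly so), then turn it anticlockwise, seen from above, as far as it goes, so that the valve is open and the bar lies along the pipe. Leave the handle sitting home on the spindle, and leave the bottle, the jar, the clamp ring and the box of corks where they stand.

Things in the scene. Friction and masses are not known exactly. Their poses are not given: they have to be found in the camera images.
- handle: Loose dark-grey metal T-handle, 58 mm tall, 0.25 kg, standing on its hub. Hub: 46 x 46 mm square block, 34 mm high, sides parallel to the handle's x and y, a square bore in its underside. Across its top a bar 130 mm long (along x), 18 mm wide (y), 24 mm tall (34 to 58 mm above the underside), centred over the bore. Origin: centre of the underside; z up.
- bore (a point): Centre of the bore's mouth, on the handle's underside (same point and axes as handle). The bore is 24 x 24 mm, 28 mm deep, sides parallel to the hub's, with a 2 mm chamfer at the mouth.
- valve: Fixed steel pipe line on a 110 x 320 mm base plate. Origin: plate's centre, at table height. The 38 mm pipe runs along the valve's y, 55 mm above the table; the valve with the upright spindle is at its middle (x = y = 0). A round strainer (68 mm across, 129 mm tall, glass middle) stands at y = +125 mm; a flange closes the end at y = -147 mm. z up.
- seat (a point): Centre of the round brass shoulder (52 mm across, 110 mm above the table) on which the fitted handle's underside rests; turns with the spindle. A 22 x 22 mm square spindle stands 24 mm up from it, its top 5 mm tapering to 16 mm. z up; x, y parallel to the square's sides. At spindle angle 0 its x is the valve's x (across the pipe).
- spindle (a joint): Angle of the valve spindle: 0 = shut, +1.57 rad = fully open (a stop at each end); grows anticlockwise seen from above. It turns stiffly (about 0.12 N m) and stays where it is left. It starts shut or up to 0.35 rad open.
- bottle: Green glass wine bottle, 76 mm across, 290 mm tall, upright; origin at the centre of its foot. 
- jar: Amber jar, 90 mm across, 110 mm tall, upright; origin at the centre of its foot. 
- clampring: Steel clamp ring lying flat, 72 mm outside, 50 mm inside, 18 mm high; origin at the centre of its underside. 
- corkbox: Open plywood box of corks, 120 x 100 mm, 60 mm high; origin at the centre of its underside. 
Mind the look-alikes: they are no part of the job. Of the things shaped like the handle, the grey one is meant.

How it is judged:
By the outcome, as a careful person would: the job done as asked, in the order asked, and still so for the second after the job is handed in, with the robot touching nothing.
It also fails if it takes over 56 s, if anything falls off the work surface, if the arm or the gripper's body presses on something with over 40 N, if the wrist force passes 120 N, or if a joint passes its speed limit or range.

## Working session

There is one attempt and no reset: what is moved stays moved. The work goes in short steps, Python scripts to look and compute and a tool call to move; the robot and the scene stay as the last step left them, time stands still between calls to the robot, and variables do not carry over. Pictures are saved under pics/ and viewed, at most 10 in all, crops included, and the job is handed in when it is done.

Besides the shell and the picture viewer there is one more tool, called after ">>>" by a JSON object that holds its "method" and its "body", one argument or row to a line. send_rows: Moves the arm, as the interface text tells. Shifts and turns lie within -1 to 1; 1 stands for 0.04 m of shift or 0.12 rad of turn. Its arguments: {"type":"object","properties":{"steps":{"type":"array"},"squeeze":{"type":"number"}},"required":["steps"]}

```bash
mkdir -p pics
cat > h.py <<'E'
import numpy as np,cv2
from workcell import env
def grab(n):
    f=env.grab_frame(n); np.savez('/tmp/%s.npz'%n,**{k:np.asarray(v) for k,v in f.items()}); return f
def cloud(f):
    d=np.asarray(f['depth'],float);K=np.asarray(f['intrinsics']);T=np.asarray(f['cam_to_world'])
    v,u=np.mgrid[:d.shape[0],:d.shape[1]]
    P=np.stack([(u-K[0,2])/K[0,0]*d,(v-K[1,2])/K[1,1]*d,d,np.ones_like(d)],-1)@T.T
    P=P[...,:3];P[d==0]=np.nan;return P
E
python3 - <<'E'
from h import *
for n in('scene','top'):
    f=grab(n);cv2.imwrite(f'pics/{n}0.png',np.asarray(f['pixels'])[...,::-1]);print(f['cam_to_world'],f['intrinsics'])
print(env.state())
E
```

```text
[[ 8.16361442e-01  5.01294912e-01 -2.86805520e-01  9.61357261e+02]
 [ 5.77540541e-01 -7.07761031e-01  4.06843025e-01 -5.51050358e+02]
 [ 9.58568064e-04 -4.97772774e-01 -8.67306951e-01  1.21370937e+03]
 [ 0.00000000e+00  0.00000000e+00  0.00000000e+00  1.00000000e+00]] [[470.74893147   0.         275.18604469]
 [  0.         470.74893147 208.94237477]
 [  0.           0.           1.        ]]
[[-1.80058355e-02 -9.91172997e-01  1.31346408e-01  4.03251925e+02]
 [-9.99827657e-01  1.72555008e-02 -6.84865181e-03  8.15026211e-01]
 [ 4.52175069e-03 -1.31447087e-01 -9.91312875e-01  1.58749303e+03]
 [ 0.00000000e+00  0.00000000e+00  0.00000000e+00  1.00000000e+00]] [[466.57842204   0.         274.53992719]
 [  0.         466.57842204 206.77878581]
 [  0.           0.           1.        ]]
{'time_s': 0.1, 'qpos': array([-7.36272943e+01,  1.83468953e+01,  8.96992287e+01, -1.07049531e-03,
        7.20449116e+01, -1.14708715e+00]), 'qvel': array([-0.0087176 , -0.06308697, -0.11045508, -0.02904751, -0.0744627 ,
        0.01901579]), 'effort': array([-3.79078010e-04, -4.13334632e+01, -2.32510579e+01,  7.27685192e-02,
        4.21255629e-02, -6.23925121e-05]), 'ee_pos': array([ 172.95007718, -547.89345342,  213.21648972]), 'ee_rot': array([-1.79908962e+02, -8.04819304e-04,  1.75201231e+01]), 'force': array([0.60793823, 0.11282404, 0.30088621]), 'torque': array([-0.04010293, -0.0181774 , -0.02274356]), 'gripper_force': 0.0, 'gripper_width': 91.36263164068107}
```

View pics/scene0.png

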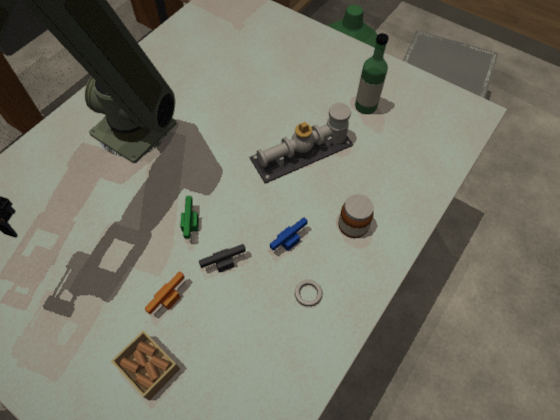

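View pics/top0.png

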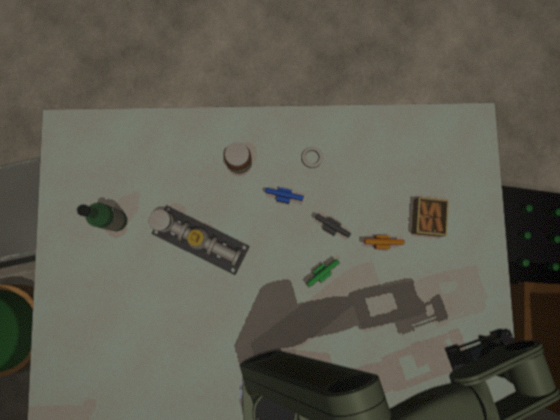

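Four T-handles are visible: green (scene 189,217), grey (222,257; top 330,224), blue (289,235) and orange (166,292). The dark-grey one fits the description. The valve's brass seat is at scene (303,130) and top (197,238). I'll confirm the grey one in a crop and measure both.

Run:
```python
from h import *
out=[]
for n,(hu,hv),(su,sv) in(('scene',(222,257),(303,130)),('top',(330,224),(197,238))):
    f=dict(np.load(f'/tmp/{n}.npz'));P=cloud(f);I=f['pixels'][...,::-1]
    a=[cv2.resize(I[v-30:v+30,u-40:u+40],(400,300),interpolation=cv2.INTER_CUBIC) for u,v in((hu,hv),(su,sv))]
    out.append(np.hstack(a))
    Q=P[hv-30:hv+30,hu-30:hu+30]; C=I[hv-30:hv+30,hu-30:hu+30].astype(int)
    m=(Q[...,2]>50)&(Q[...,2]<66)&(C.max(-1)-C.min(-1)<40); q=Q[m]
    r=cv2.minAreaRect(q[:,:2].astype(np.float32));print(n,'bar',len(q),r,'z',np.median(q[:,2]))
    d=cv2.boxPoints(r);print(d.round(1).tolist())
    Q=P[sv-60:sv+60,su-90:su+90].reshape(-1,3)
    for lo,hi in((126,142),(104,116)):
        x=np.linalg.norm(Q[:,:2]-np.nanmedian(P[sv-2:sv+3,su-2:su+3].reshape(-1,3)[:,:2],0),axis=1)<40
        q=Q[(Q[:,2]>lo)&(Q[:,2]<hi)&x]; 
        if len(q)>2: print('z',lo,len(q),cv2.minAreaRect(q[:,:2].astype(np.float32)),q.mean(0))
    q=Q[(Q[:,2]>4)&(Q[:,2]<20)]; print('plate',len(q),cv2.minAreaRect(q[:,:2].astype(np.float32)))
    q=Q[(Q[:,2]>64)&(Q[:,2]<78)];c=q[:,:2].mean(0);w,V=np.linalg.eigh(np.cov(q[:,:2].T));print('pipe',c,np.degrees(np.arctan2(V[1,1],V[0,1])))
    q=Q[(Q[:,2]>124)&(Q[:,2]<135)];
    print('strainer?',[p.round() .tolist() for p in q[::12]][:12])
cv2.imwrite('pics/crop1.png',np.vstack(out))
```

```text
scene bar 324 ((542.8233642578125, -204.1136932373047), (130.11758422851562, 20.270692825317383), 57.93570327758789) z 57.10220196544583
[[499.70001220703125, -253.89999389648438], [516.9000244140625, -264.6000061035156], [586.0, -154.39999389648438], [568.7999877929688, -143.60000610351562]]
z 126 47 ((505.92376708984375, 240.58798217773438), (21.19687843322754, 23.605266571044922), 59.817142486572266) [506.6151072  238.56994266 131.65577126]
z 104 125 ((507.2978515625, 239.53372192382812), (51.48853302001953, 47.639686584472656), 42.17527389526367) [508.93459714 234.32197183 109.80516769]
plate 2229 ((451.4822082519531, 330.40850830078125), (622.0974731445312, 503.1023254394531), 35.36629867553711)
pipe [513.66204874 247.52770993] 67.723070906859
strainer? [[549.0, 502.0, 131.0], [565.0, 495.0, 129.0], [573.0, 494.0, 126.0], [601.0, 499.0, 134.0], [599.0, 498.0, 129.0], [609.0, 506.0, 124.0], [546.0, 374.0, 129.0], [548.0, 371.0, 129.0], [542.0, 365.0, 126.0], [533.0, 349.0, 131.0], [563.0, 371.0, 130.0], [547.0, 356.0, 128.0]]
top bar 222 ((568.8063354492188, -169.0666961669922), 
[... 271 characters left out ...]
 (23.036365509033203, 20.84278106689453), 62.66954803466797) [506.10558638 243.38107365 132.87527757]
z 104 144 ((506.77239990234375, 243.65933227539062), (50.30164337158203, 49.253726959228516), 46.101409912109375) [506.08151087 243.013279   109.64220939]
plate 3744 ((515.931640625, 259.2467346191406), (613.469970703125, 403.9035339355469), 89.00994873046875)
pipe [498.60259161 233.20222702] 69.17363810479536
strainer? [[612.0, 513.0, 126.0], [593.0, 364.0, 129.0], [590.0, 364.0, 127.0], [586.0, 376.0, 131.0], [586.0, 338.0, 131.0], [583.0, 354.0, 131.0], [580.0, 376.0, 129.0], [580.0, 339.0, 126.0], [577.0, 361.0, 128.0], [575.0, 383.0, 125.0], [573.0, 338.0, 131.0], [570.0, 363.0, 131.0]]
```

View pics/crop1.png

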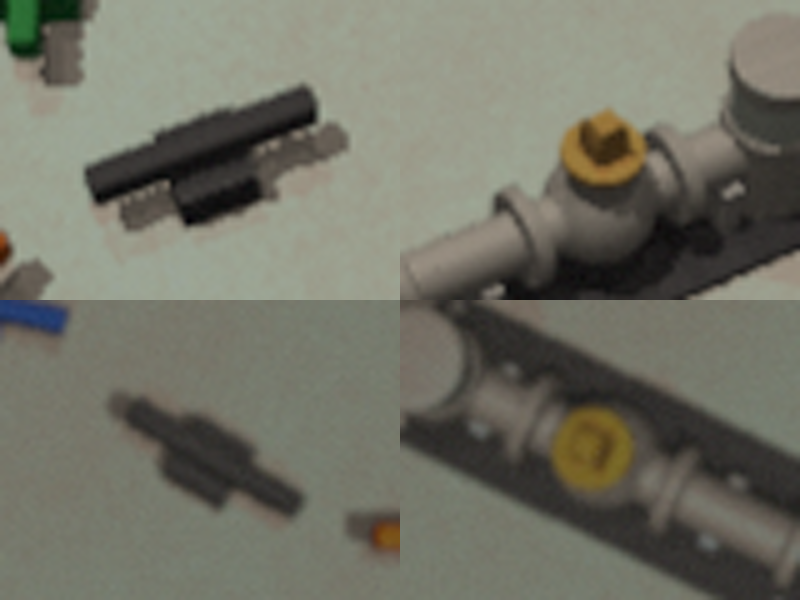

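The crop confirms the dark-grey handle: bar direction about 58°, bar-top height 57 mm. I'll average frames to refine the spindle angle, pipe direction and handle pose.

```bash
cat >> h.py <<'E'
def avg(n,k):
    F=[env.grab_frame(n) for _ in range(k)];f=dict(F[0])
    d=np.stack([np.asarray(g['depth'],float) for g in F]);d[d==0]=np.nan
    f['depth']=np.nan_to_num(np.nanmedian(d,0));f['pixels']=np.mean([g['pixels'] for g in F],0).astype(np.uint8);return f
def ortho(f,c,z,half=40,s=4):
    n=2*half*s; i,j=np.mgrid[:n,:n]; X=c[0]-(i/s-half); Y=c[1]-(j/s-half)   # up=+x, left=+y
    T=np.linalg.inv(np.asarray(f['cam_to_world']));K=np.asarray(f['intrinsics'])
    p=np.stack([X,Y,np.full(X.shape,z),np.ones(X.shape)],-1)@T.T; q=p[...,:3]@K.T
    return cv2.remap(f['pixels'],(q[...,0]/q[...,2]).astype(np.float32),(q[...,1]/q[...,2]).astype(np.float32),cv2.INTER_CUBIC)
E
python3 - <<'E'
from h import *
tiles=[]
from scipy.optimize import minimize
for n in('scene','top'):
    f=avg(n,10);np.savez(f'/tmp/{n}.npz',**{k:np.asarray(v) for k,v in f.items()});P=cloud(f).reshape(-1,3);C=f['pixels'].reshape(-1,3).astype(int)
    def sel(c,r,lo,hi,ex=None):
        m=(np.linalg.norm(P[:,:2]-c,axis=1)<r)&(P[:,2]>lo)&(P[:,2]<hi)
        return P[m]
    b=sel((543,-204),75,51,62);o=b[:,:2].mean(0);print(n,'bar',len(b),cv2.minAreaRect(b[:,:2].astype(np.float32)),o)
    hb=sel((543,-204),45,25,39);print(' hub top',len(hb),cv2.minAreaRect(hb[:,:2].astype(np.float32)))
    s=sel((506,242),25,122,140);print(' sq',len(s),cv2.minAreaRect(s[:,:2].astype(np.float32)),s.mean(0))
    t=sel((506,242),32,106,114);c,r=cv2.minEnclosingCircle(t[:,:2].astype(np.float32));print(' shoulder',c,r)
    st=sel((560,358),50,122,136);c2,r2=cv2.minEnclosingCircle(st[:,:2].astype(np.float32));print(' strainer',len(st),c2,r2,np.degrees(np.arctan2(c2[1]-c[1],c2[0]-c[0])),np.hypot(c2[1]-c[1],c2[0]-c[0]))
    pl=sel((506,242),190,5,16);print(' plate',len(pl),cv2.minAreaRect(pl[:,:2].astype(np.float32)))
    for z,cc in((134,(506,242)),):
        tiles.append(ortho(f,cc,z,20,16)[...,::-1][:300,:400] if 0 else cv2.resize(ortho(f,cc,z,32,6)[...,::-1],(380,380)))
cv2.imwrite('pics/sq.png',np.hstack(tiles))
E
```

```text
scene bar 317 ((542.6878662109375, -204.06085205078125), (129.6373748779297, 18.15765380859375), 58.03232955932617) [ 542.85225101 -205.70482188]
 hub top 143 ((539.7099609375, -207.88851928710938), (68.85240936279297, 46.370662689208984), 58.73353958129883)
 sq 60 ((505.86376953125, 240.16400146484375), (20.422077178955078, 21.801239013671875), 68.66385650634766) [507.2552013  237.98436193 130.29264281]
 shoulder (506.0325927734375, 241.247314453125) 25.69698143005371
 strainer 321 (563.620849609375, 352.4765625) 34.426513671875 62.62741692621962 125.2531554352031
 plate 1373 ((507.087158203125, 240.60098266601562), (320.4762878417969, 109.56646728515625), 62.20292663574219)
top bar 214 ((543.4723510742188, -200.66342163085938), (129.428955078125, 18.159067153930664), 58.2549934387207) [ 542.76116007 -201.00390899]
 hub top 111 ((543.6915893554688, -200.82522583007812), (45.85786819458008, 46.179561614990234), 58.02215576171875)
 sq 54 ((506.32177734375, 243.8279266357422), (21.939916610717773, 20.82204818725586), 62.743499755859375) [505.96349367 243.19134437 131.92687241]
 shoulder (506.5037536621094, 243.86422729492188) 25.619977951049805
 strainer 361 (563.08154296875, 355.2687072753906) 33.61492919921875 63.07584357656211 124.94800679700849
 plate 1592 ((506.02850341796875, 244.51589965820312), (318.7227783203125, 110.82972717285156), 62.54329299926758)
```

View pics/sq.png

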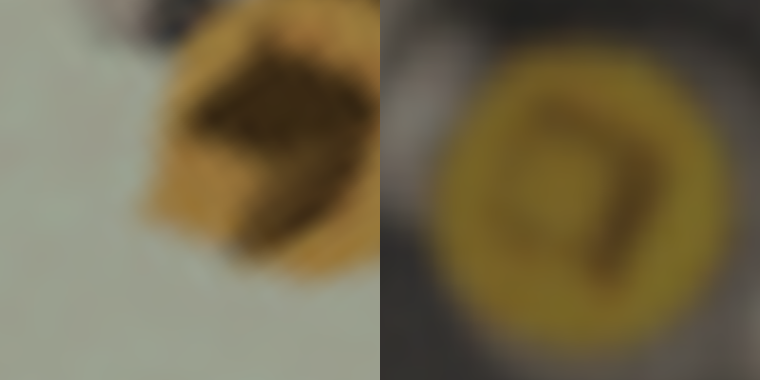

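In the rectified top view the square spindle is at (575,190), with sides at about 68° mod 90. The cameras agree to 3 mm with each other, and all sizes match. Next comes a model fit for the spindle angle, plus a small move planner.

```bash
cat >> h.py <<'E'
def plan(x,y,z,yaw):
    s=env.state();p=s['ee_pos'];w=s['ee_rot'][2]
    dy=(yaw-w+180)%360-180; d=np.array([x,y,z])-p; a=np.radians(yaw)
    loc=np.array([np.cos(a)*d[0]+np.sin(a)*d[1],np.sin(a)*d[0]-np.cos(a)*d[1],-d[2]])
    print('at',p.round(1),np.round(s['ee_rot'],2),'turn units total',round(-np.radians(dy)/.12,2),'then shift units (tool axes after turn)',(loc/40).round(3),'F',s['force'].round(1),'grip',round(s['gripper_force'],1),round(s['gripper_width'],1),'t',round(s['time_s'],2),'q',s['qpos'].round(0))
E
python3 - <<'E'
from h import *
from scipy.optimize import least_squares
S=[]
for n,c0 in(('scene',(506.03,241.25)),('top',(506.5,243.86))):
    P=cloud(dict(np.load(f'/tmp/{n}.npz'))).reshape(-1,3)
    S.append(P[(np.linalg.norm(P[:,:2]-c0,axis=1)<17)&(P[:,2]>113)&(P[:,2]<140)])
def res(q,P):
    a=q[2];d=P[:,:2]-q[:2];u=np.abs(np.stack([np.cos(a)*d[:,0]+np.sin(a)*d[:,1],-np.sin(a)*d[:,0]+np.cos(a)*d[:,1]],1)).max(1);h=P[:,2]-110-q[3]
    return np.maximum.reduce([u-11,h-24,(5*(u-11)+3*(h-19))/34**.5])
def R(q): return np.r_[res(q[[0,1,4,5]],S[0]),res(q[[2,3,4,6]],S[1])]
for b in range(-30,60,5):
    r=least_squares(R,[506,241.2,506.5,243.9,np.radians(b),0,0],loss='soft_l1',f_scale=.7);print(b,round(r.cost,2),r.x[:4].round(1),np.degrees(r.x[4]).round(1),r.x[5:].round(1))
plan(543,-202.5,110,58)
E
```

```text
-30 30.48 [505.7 241.7 506.8 244.4] -26.6 [-0.3  0.1]
-25 30.48 [505.7 241.7 506.8 244.4] -26.6 [-0.3  0.1]
-20 30.48 [505.7 241.7 506.8 244.4] -26.6 [-0.3  0.1]
-15 30.48 [505.7 241.7 506.8 244.4] -26.6 [-0.3  0.1]
-10 30.48 [505.7 241.7 506.8 244.4] -26.6 [-0.3  0.1]
-5 30.48 [505.7 241.7 506.8 244.4] -26.6 [-0.3  0.1]
0 30.48 [505.7 241.7 506.8 244.4] -26.6 [-0.3  0.1]
5 30.48 [505.7 241.7 506.8 244.4] -26.6 [-0.3  0.1]
10 30.48 [505.7 241.7 506.8 244.4] -26.6 [-0.3  0.1]
15 30.48 [505.7 241.7 506.8 244.4] -26.6 [-0.3  0.1]
20 88.89 [506.3 241.3 506.6 244.1] 17.6 [-0.2  0.2]
25 30.48 [505.7 241.7 506.8 244.4] 63.4 [-0.3  0.1]
30 30.48 [505.7 241.7 506.8 244.4] 63.4 [-0.3  0.1]
35 30.48 [505.7 241.7 506.8 244.4] 63.4 [-0.3  0.1]
40 30.48 [505.7 241.7 506.8 244.4] 63.4 [-0.3  0.1]
45 30.48 [505.7 241.7 506.8 244.4] 63.4 [-0.3  0.1]
50 30.48 [505.7 241.7 506.8 244.4] 63.4 [-0.3  0.1]
55 30.48 [505.7 241.7 506.8 244.4] 63.4 [-0.3  0.1]
at [ 173.1 -548.3  214. ] [179.99   0.    17.52] turn units total -5.89 then shift units (tool axes after turn) [12.233  3.261  2.599] F [-0.4 -0.5 -0.1] grip 0.0 91.0 t 1.1 q [-74.  18.  90.   0.  72.  -1.]
```

>>> {"method": "send_rows", "body": {
  "steps": [
    [[0,0,0,-1,1],[0,0,0,-1,1],[0,0,0,-1,1],[0,0,0,-1,1],[0,0,0,-1,1]]
  ]
}}

```text
time_s: 1.52
ee_pos: [173.1, -548.3, 214.0]
ee_rot: [180.0, 0.0, 52.2]
force: [0.1, 0.6, -0.0]
gripper_width: 91.3
gripper_force: 0.0
```

>>> {"method": "send_rows", "body": {
  "steps": [
    [[0,0,0,-0.89,1],[0.87,0.23,0,0,1],[0.87,0.23,0,0,1],[0.87,0.23,0,0,1],[0.87,0.23,0,0,1]]
  ]
}}

```text
time_s: 1.93
ee_pos: [278.8, -448.7, 214.0]
ee_rot: [180.0, 0.0, 58.0]
force: [1.0, -0.2, 0.5]
gripper_width: 91.1
gripper_force: 0.0
```

>>> {"method": "send_rows", "body": {
  "steps": [
    [[0.87,0.23,0,0,1],[0.87,0.23,0,0,1],[0.87,0.23,0,0,1],[0.87,0.23,0,0,1],[0.87,0.23,0,0,1]]
  ]
}}

```text
time_s: 2.35
ee_pos: [410.3, -325.2, 214.2]
ee_rot: [180.0, 0.0, 58.0]
force: [-0.3, -0.9, 0.0]
gripper_width: 91.0
gripper_force: 0.0
```

>>> {"method": "send_rows", "body": {
  "steps": [
    [[0.87,0.23,0,0,1],[0.87,0.23,0,0,1],[0.87,0.23,0,0,1],[0.87,0.23,0,0,1],[0,0,0,0,1]]
  ]
}}

```text
time_s: 2.77
ee_pos: [518.3, -223.9, 213.8]
ee_rot: [179.9, -0.2, 58.3]
force: [-0.2, -0.6, 0.3]
gripper_width: 91.1
gripper_force: 0.0
```

```bash
python3 -c "
from h import *
plan(543,-202.5,11,58)"
```

```text
at [ 518.3 -223.9  213.8] [179.91  -0.18  58.3 ] turn units total 0.04 then shift units (tool axes after turn) [0.78  0.239 5.07 ] F [-0.2 -0.6  0.3] grip 0.0 91.1 t 2.77 q [-25.  17.  91.   0.  71.   7.]
```

>>> {"method": "send_rows", "body": {
  "steps": [
    [[0.78,0.24,0,0,1],[0,0,0.9,0,1],[0,0,0.9,0,1],[0,0,0.9,0,1],[0,0,0,0,1]]
  ]
}}

```text
time_s: 3.18
ee_pos: [533.9, -204.8, 99.4]
ee_rot: [-179.2, 0.2, 58.0]
force: [-0.7, -0.4, -0.8]
gripper_width: 91.6
gripper_force: 0.0
```

Run:
```python
from h import *
plan(543,-202.5,11,58)
f=grab('scene');g=grab('top')
a=f['pixels'][190:310,140:300][...,::-1];b=g['pixels'][170:290,250:410][...,::-1]
cv2.imwrite('pics/g1.png',np.hstack([cv2.resize(a,(400,300),interpolation=2),cv2.resize(b,(400,300),interpolation=2)]))
```

```text
at [ 533.9 -204.8   99.4] [-1.7919e+02  1.6000e-01  5.8040e+01] turn units total 0.01 then shift units (tool axes after turn) [0.168 0.163 2.209] F [-0.7 -0.4 -0.8] grip 0.0 91.6 t 3.18 q [-22.  24.  99.  -0.  58.  10.]
```

View pics/g1.png

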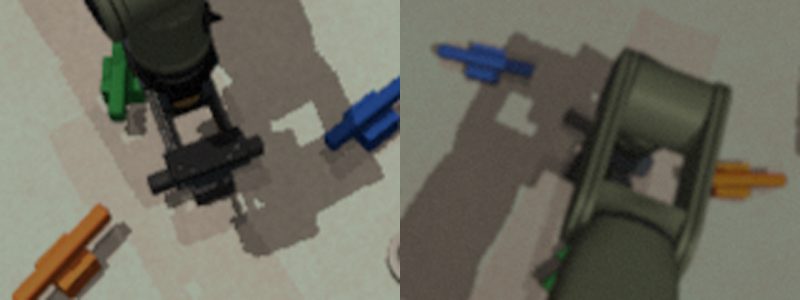

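The left half shows the open fingers above the grey handle (crop 205,165), with the green, blue and orange handles clear of them. I'll let the arm settle and trim the position.

>>> {"method": "send_rows", "body": {
  "steps": [
    [[0.17,0.16,0,0,1],[0,0,0,0,1],[0,0,0,0,1]]
  ]
}}

```text
time_s: 3.53
ee_pos: [549.9, -204.8, 108.4]
ee_rot: [179.7, -0.0, 58.0]
force: [-0.4, -0.0, -0.7]
gripper_width: 91.2
gripper_force: 0.0
```

```bash
python3 -c "
from h import *
plan(543,-202.5,11,58)"
```

```text
at [ 549.9 -204.8  108.4] [ 1.7972e+02 -5.0000e-02  5.8040e+01] turn units total 0.01 then shift units (tool axes after turn) [-0.042 -0.176  2.434] F [-0.4 -0.  -0.7] grip 0.0 91.2 t 3.53 q [-22.  24.  97.  -0.  59.  10.]
```

>>> {"method": "send_rows", "body": {
  "steps": [
    [[-0.04,-0.17,0.6,0,1],[0,0,0.6,0,1],[0,0,0,0,1],[0,0,0,0,1],[0,0,0,0,1]]
  ]
}}

```text
time_s: 3.95
ee_pos: [542.5, -202.5, 59.7]
ee_rot: [179.8, -0.0, 58.0]
force: [-0.5, -0.6, 0.5]
gripper_width: 91.3
gripper_force: 0.0
```

```bash
python3 -c "
from h import *
plan(543,-202.5,11,58)"
```

```text
at [ 542.5 -202.5   59.7] [ 1.7983e+02 -3.0000e-02  5.8010e+01] turn units total 0.0 then shift units (tool axes after turn) [0.006 0.01  1.216] F [-0.5 -0.6  0.5] grip 0.0 91.3 t 3.95 q [-22.  26. 101.  -0.  52.  10.]
```

>>> {"method": "send_rows", "body": {
  "steps": [
    [[0,0,0.5,0,1],[0,0,0.5,0,1],[0,0,0.2,0,1],[0,0,0,0,1],[0,0,0,0,1]]
  ]
}}

```text
time_s: 4.37
ee_pos: [542.1, -202.3, 11.0]
ee_rot: [179.9, -0.0, 58.0]
force: [0.7, -0.5, -0.5]
gripper_width: 91.3
gripper_force: 0.0
```

>>> {"method": "send_rows", "body": {
  "steps": [
    [[0,0,0,0,0.5],[0,0,0,0,0.3],[0,0,0,0,0.3],[0,0,0,0,0.3],[0,0,0,0,0.3]]
  ],
  "squeeze": 30
}}

```text
time_s: 4.78
ee_pos: [541.5, -202.1, 10.4]
ee_rot: [180.0, -0.0, 58.0]
force: [-0.6, -0.9, 0.3]
gripper_width: 60.4
gripper_force: 0.0
```

```bash
python3 -c "
from h import *
plan(543,-202.5,211,58)"
```

```text
at [ 541.5 -202.1   10.4] [179.95  -0.    58.02] turn units total 0.0 then shift units (tool axes after turn) [ 0.011  0.038 -5.015] F [-0.6 -0.9  0.3] grip 0.0 60.4 t 4.78 q [-22.  30. 104.  -0.  46.  10.]
```

>>> {"method": "send_rows", "body": {
  "steps": [
    [[0,0,0,0,0.3],[0,0,0,0,0.3],[0,0,0,0,0.3],[0,0,0,0,0.3],[0,0,0,0,0.3]]
  ],
  "squeeze": 30
}}

```text
time_s: 5.2
ee_pos: [541.5, -202.1, 10.1]
ee_rot: [180.0, -0.0, 58.0]
force: [0.1, -1.6, -0.3]
gripper_width: 46.0
gripper_force: 30.0
```

>>> {"method": "send_rows", "body": {
  "steps": [
    [[0,0,-0.4,0,0.3],[0,0,-0.8,0,0.3],[0,0,-0.9,0,0.3],[0,0,-0.9,0,0.3],[0,0,-0.9,0,0.3]]
  ]
}}

```text
time_s: 5.62
ee_pos: [540.3, -201.6, 166.8]
ee_rot: [-179.9, 0.0, 58.0]
force: [0.8, 0.5, -2.6]
gripper_width: 45.9
gripper_force: 30.0
```

>>> {"method": "send_rows", "body": {
  "steps": [
    [[0,0,-0.7,-0.5,0.3],[0,0,0,-0.9,0.3],[0,0,0,-0.9,0.3],[0,0,0,-0.9,0.3],[0,0,0,-0.9,0.3]]
  ]
}}

```text
time_s: 6.03
ee_pos: [540.6, -201.7, 193.5]
ee_rot: [-179.9, -0.0, 86.5]
force: [1.0, -0.7, -2.5]
gripper_width: 45.6
gripper_force: 30.0
```

>>> {"method": "send_rows", "body": {
  "steps": [
    [[0,0,0,-0.9,0.3],[0,0,0,-0.9,0.3],[0,0,0,-0.9,0.3],[0,0,0,-0.9,0.3],[0,0,0,-0.9,0.3]]
  ]
}}

```text
time_s: 6.45
ee_pos: [540.6, -201.6, 193.1]
ee_rot: [-179.9, -0.1, 117.5]
force: [-0.5, -0.8, -2.0]
gripper_width: 46.0
gripper_force: 30.0
```

>>> {"method": "send_rows", "body": {
  "steps": [
    [[0,0,0,-0.9,0.3],[0,0,0,-0.9,0.3],[0,0,0,-0.9,0.3],[0,0,0,-0.9,0.3],[0,0,0,-0.9,0.3]]
  ]
}}

```text
time_s: 6.87
ee_pos: [540.6, -201.6, 193.1]
ee_rot: [-180.0, -0.1, 148.4]
force: [0.9, -0.0, -2.1]
gripper_width: 45.9
gripper_force: 30.0
```

>>> {"method": "send_rows", "body": {
  "steps": [
    [[0,0,0,-0.9,0.3],[0,0,0,0,0.3]]
  ]
}}

```text
time_s: 7.03
ee_pos: [540.6, -201.7, 193.2]
ee_rot: [-180.0, -0.1, 154.4]
force: [0.5, -0.8, -2.8]
gripper_width: 45.7
gripper_force: 30.0
```

```bash
python3 -c "
from h import *
plan(504.8,242.5,200,154)"
```

```text
at [ 540.6 -201.7  193.2] [-1.7999e+02 -1.1000e-01  1.5437e+02] turn units total 0.05 then shift units (tool axes after turn) [ 5.673  9.588 -0.17 ] F [ 0.5 -0.8 -2.8] grip 30.0 45.7 t 7.03 q [-22.  19.  91.  -0.  70. -86.]
```

>>> {"method": "send_rows", "body": {
  "steps": [
    [[0.2,0.34,0,0,0.3],[0.4,0.68,0,0,0.3],[0.4,0.68,0,0,0.3],[0.4,0.68,0,0,0.3],[0.4,0.68,0,0,0.3]]
  ]
}}

```text
time_s: 7.45
ee_pos: [528.5, -58.3, 193.6]
ee_rot: [180.0, -0.1, 154.1]
force: [0.6, -0.2, -2.9]
gripper_width: 45.8
gripper_force: 30.0
```

>>> {"method": "send_rows", "body": {
  "steps": [
    [[0.4,0.68,0,0,0.3],[0.4,0.68,0,0,0.3],[0.4,0.68,0,0,0.3],[0.4,0.68,0,0,0.3],[0.4,0.68,0,0,0.3]]
  ]
}}

```text
time_s: 7.87
ee_pos: [515.2, 99.0, 193.8]
ee_rot: [-180.0, -0.1, 154.1]
force: [-0.0, 0.3, -2.7]
gripper_width: 46.1
gripper_force: 30.0
```

>>> {"method": "send_rows", "body": {
  "steps": [
    [[0.4,0.68,0,0,0.3],[0.4,0.68,0,0,0.3],[0.4,0.68,0,0,0.3],[0.4,0.68,0,0,0.3],[0.2,0.34,0,0,0.3]]
  ]
}}

```text
time_s: 8.28
ee_pos: [503.2, 242.2, 193.7]
ee_rot: [179.9, -0.1, 154.2]
force: [-0.4, 0.3, -1.6]
gripper_width: 45.7
gripper_force: 30.0
```

>>> {"method": "send_rows", "body": {
  "steps": [
    [[0,0,0,0,0.3],[0,0,0,0,0.3],[0,0,0,0,0.3],[0,0,0,0,0.3],[0,0,0,0,0.3]]
  ]
}}

```text
time_s: 8.7
ee_pos: [504.7, 237.3, 194.0]
ee_rot: [-180.0, 0.0, 154.2]
force: [-0.7, -0.5, -2.0]
gripper_width: 45.8
gripper_force: 30.0
```

Run:
```python
from h import *
plan(504.8,242.5,160,154)
p=env.state()['ee_pos'];z0=p[2]-10
for n in('scene','top'):
    f=avg(n,6);P=cloud(f).reshape(-1,3);C=f['pixels'].reshape(-1,3)
    m=(np.linalg.norm(P[:,:2]-p[:2],axis=1)<75)
    q=P[m&(abs(P[:,2]-z0-58)<4)]
    if len(q)>5: print(n,'bar level',len(q),cv2.minAreaRect(q[:,:2].astype(np.float32)),np.median(q[:,2]))
    np.savez(f'/tmp/h{n}.npz',**{k:np.asarray(v) for k,v in f.items()})
    cv2.imwrite(f'/tmp/{n}.png',f['pixels'][...,::-1])
a=cv2.imread('/tmp/scene.png')[60:180,225:385];b=cv2.imread('/tmp/top.png')[180:300,120:280]
cv2.imwrite('pics/h1.png',np.hstack([cv2.resize(a,(400,300),interpolation=2),cv2.resize(b,(400,300),interpolation=2)]))
```

```text
at [504.7 237.3 194. ] [-179.98    0.    154.16] turn units total 0.02 then shift units (tool axes after turn) [0.055 0.117 0.849] F [-0.7 -0.5 -2. ] grip 30.0 45.8 t 8.7 q [ 24.  18.  94.  -0.  69. -40.]
scene bar level 150 ((528.2427368164062, 231.49490356445312), (75.44306182861328, 67.41754913330078), 1.5352343320846558) 241.2444975335942
top bar level 88 ((505.5865478515625, 239.74246215820312), (17.109722137451172, 128.2342987060547), 64.79132080078125) 241.43674855255608
```

View pics/h1.png

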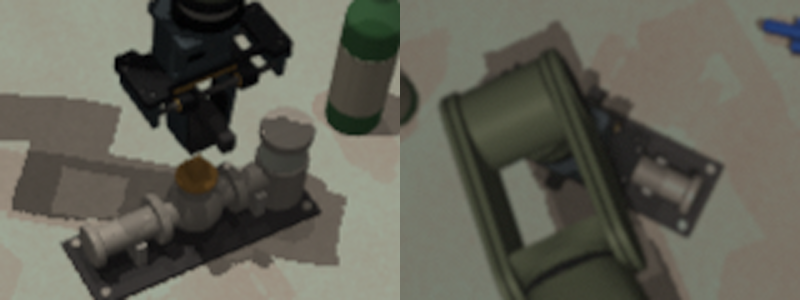

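The scene crop shows the handle held above the brass seat (197,175), bar across the pipe, with the strainer and bottle clear. The bar centre is about 4.5 mm short of the seat in y; I'll correct that and descend.

>>> {"method": "send_rows", "body": {
  "steps": [
    [[0.035,0.115,0,0,0.3],[0,0,0.4,0,0.3],[0,0,0.4,0,0.3],[0,0,0.2,0,0.3],[0,0,0,0,0.3]]
  ]
}}

```text
time_s: 9.72
ee_pos: [504.2, 242.8, 151.9]
ee_rot: [-179.8, -0.2, 154.3]
force: [-0.4, -0.5, -2.4]
gripper_width: 45.6
gripper_force: 30.0
```

>>> {"method": "send_rows", "body": {
  "steps": [
    [[0,0,0,0,0.3],[0,0,0,0,0.3],[0,0,0,0,0.3],[0,0,0,0,0.3]]
  ]
}}

```text
time_s: 10.05
ee_pos: [506.0, 243.3, 154.8]
ee_rot: [179.9, 0.1, 154.3]
force: [0.0, 0.5, -1.5]
gripper_width: 45.9
gripper_force: 30.0
```

```bash
python3 -c "
from h import *
plan(505.4,242,120,154)
p=env.state()['ee_pos']
f=avg('top',6);P=cloud(f).reshape(-1,3)
q=P[(np.linalg.norm(P[:,:2]-p[:2],axis=1)<75)&(abs(P[:,2]-p[2]-48)<5)]
print(len(q),cv2.minAreaRect(q[:,:2].astype(np.float32)))
"
```

```text
at [506.  243.3 154.8] [1.7993e+02 6.0000e-02 1.5427e+02] turn units total 0.04 then shift units (tool axes after turn) [-0.002 -0.035  0.869] F [ 0.   0.5 -1.5] grip 30.0 45.9 t 10.05 q [ 25.  20.  97.  -0.  64. -40.]
82 ((506.5489807128906, 244.4470672607422), (16.98078155517578, 127.666259765625), 64.48246765136719)
```

>>> {"method": "send_rows", "body": {
  "steps": [
    [[0,-0.01,0.15,0,0.3],[0,0,0.15,0,0.3],[0,0,0.1,0,0.3],[0,0,0,0,0.3],[0,0,0,0,0.3]]
  ]
}}

```text
time_s: 10.77
ee_pos: [505.1, 242.6, 137.3]
ee_rot: [-179.9, -0.0, 154.3]
force: [-0.3, 0.2, -1.9]
gripper_width: 45.9
gripper_force: 30.0
```

>>> {"method": "send_rows", "body": {
  "steps": [
    [[0,0,0.1,0,0.3],[0,0,0.1,0,0.3],[0,0,0,0,0.3],[0,0,0,0,0.3]]
  ]
}}

```text
time_s: 11.1
ee_pos: [505.1, 242.6, 129.6]
ee_rot: [-180.0, -0.0, 154.3]
force: [0.0, 0.1, -2.3]
gripper_width: 46.2
gripper_force: 30.0
```

>>> {"method": "send_rows", "body": {
  "steps": [
    [[0,0,0.1,0,0.3],[0,0,0.1,0,0.3],[0,0,0.05,0,0.3],[0,0,0,0,0.3],[0,0,0,0,0.3]]
  ]
}}

```text
time_s: 11.52
ee_pos: [505.2, 242.7, 120.0]
ee_rot: [-180.0, 0.0, 154.3]
force: [-1.6, -0.7, 0.3]
gripper_width: 45.6
gripper_force: 30.0
```

>>> {"method": "send_rows", "body": {
  "steps": [
    [[0,0,0.03,0,0.3],[0,0,0.02,0,0.3],[0,0,0,0,0.3],[0,0,0,0,0.3]]
  ]
}}

```text
time_s: 11.85
ee_pos: [505.3, 242.7, 120.0]
ee_rot: [180.0, 0.0, 154.3]
force: [-3.5, -2.0, 11.3]
gripper_width: 45.2
gripper_force: 30.0
```

The handle is home: underside at 110 mm, with an 11 N contact force. Now I'll turn it anticlockwise.

>>> {"method": "send_rows", "body": {
  "steps": [
    [[0,0,-0.02,-0.4,0.3],[0,0,0,-0.7,0.3],[0,0,0,-0.7,0.3],[0,0,0,-0.7,0.3],[0,0,0,-0.7,0.3]]
  ]
}}

```text
time_s: 12.27
ee_pos: [505.3, 242.9, 120.0]
ee_rot: [180.0, 0.0, 176.5]
force: [-3.7, -0.5, 7.0]
gripper_width: 45.4
gripper_force: 30.0
```

```bash
python3 -c "
from h import *
plan(505.4,242,120,243);print(env.state()['torque'])"
```

```text
at [505.3 242.9 120. ] [1.7996e+02 3.0000e-02 1.7648e+02] turn units total -9.68 then shift units (tool axes after turn) [ 0.018 -0.012 -0.001] F [-3.7 -0.5  7. ] grip 30.0 45.4 t 12.27 q [ 24.  21. 100.   0.  59. -62.]
[-0.09327644  0.36940307 -0.09424525]
```

>>> {"method": "send_rows", "body": {
  "steps": [
    [[0,0,0,-0.7,0.3],[0,0,0,-0.7,0.3],[0,0,0,-0.7,0.3],[0,0,0,-0.7,0.3],[0,0,0,-0.7,0.3]]
  ]
}}

```text
time_s: 12.68
ee_pos: [505.0, 242.7, 120.0]
ee_rot: [180.0, 0.0, -159.5]
force: [-2.3, -1.6, 7.4]
gripper_width: 46.2
gripper_force: 30.0
```

>>> {"method": "send_rows", "body": {
  "steps": [
    [[0,0,0,-0.7,0.3],[0,0,0,-0.7,0.3],[0,0,0,-0.7,0.3],[0,0,0,-0.7,0.3],[0,0,0,-0.7,0.3]]
  ]
}}

```text
time_s: 13.1
ee_pos: [505.3, 242.4, 120.0]
ee_rot: [-180.0, 0.0, -135.4]
force: [-2.6, -2.5, 7.5]
gripper_width: 45.6
gripper_force: 30.0
```

>>> {"method": "send_rows", "body": {
  "steps": [
    [[0,0,0,-0.5,0.3],[0,0,0,-0.4,0.3],[0,0,0,-0.3,0.3],[0,0,0,0,0.3],[0,0,0,0,0.3]]
  ]
}}

```text
time_s: 13.52
ee_pos: [505.3, 242.4, 120.0]
ee_rot: [-180.0, 0.0, -127.3]
force: [-3.3, -1.8, 7.8]
gripper_width: 45.7
gripper_force: 30.0
```

```bash
python3 -c "
from h import *
plan(505.4,242,120,243);print(env.state()['torque'])"
```

```text
at [505.3 242.4 120. ] [-179.96    0.   -127.32] turn units total -1.5 then shift units (tool axes after turn) [ 0.008 -0.007 -0.001] F [-3.3 -1.8  7.8] grip 30.0 45.7 t 13.52 q [  24.   21.  100.   -0.   59. -118.]
[-0.26328983  0.50102698  0.02900132]
```

>>> {"method": "send_rows", "body": {
  "steps": [
    [[0,0,0,-0.4,0.3],[0,0,0,-0.4,0.3],[0,0,0,-0.4,0.3],[0,0,0,0,0.3],[0,0,0,0,0.3]]
  ]
}}

```text
time_s: 13.93
ee_pos: [505.3, 242.4, 120.0]
ee_rot: [-180.0, -0.0, -119.1]
force: [-3.3, -2.5, 6.8]
gripper_width: 45.7
gripper_force: 30.0
```

```bash
python3 -c "
from h import *
plan(505.4,242,120,243);print(env.state()['torque'],env.state()['effort'])"
```

```text
at [505.3 242.4 120. ] [-179.96   -0.   -119.07] turn units total -0.3 then shift units (tool axes after turn) [ 0.008 -0.006 -0.   ] F [-3.3 -2.5  6.8] grip 30.0 45.7 t 13.93 q [  24.   21.  100.   -0.   59. -126.]
[-0.22494467  0.47221856  0.11739882] [  0.38671207 -37.52453685 -19.86179709   0.20709224  -1.01367641
   0.07057725]
```

>>> {"method": "send_rows", "body": {
  "steps": [
    [[0,0,0,-0.2,0.3],[0,0,0,-0.2,0.3],[0,0,0,0,0.3],[0,0,0,0,0.3]]
  ]
}}

```text
time_s: 14.27
ee_pos: [505.3, 242.4, 120.0]
ee_rot: [-180.0, -0.0, -116.3]
force: [-2.4, -2.9, 7.4]
gripper_width: 45.8
gripper_force: 30.0
```

```bash
python3 -c "
from h import *
plan(505.4,242,120,243);print(env.state()['torque'],env.state()['effort'])"
```

```text
at [505.3 242.4 120. ] [-1.7995e+02 -1.0000e-02 -1.1632e+02] turn units total 0.1 then shift units (tool axes after turn) [ 0.008 -0.005 -0.001] F [-2.4 -2.9  7.4] grip 30.0 45.8 t 14.27 q [  24.   21.  100.   -0.   59. -129.]
[-0.22251531  0.46533322  0.07987175] [  0.39976895 -37.5297153  -19.86228526   0.20390293  -1.0144794
   0.07671902]
```

>>> {"method": "send_rows", "body": {
  "steps": [
    [[0,0,0,-0.2,0.3],[0,0,0,-0.1,0.3],[0,0,0,0,0.3],[0,0,0,0,0.3]]
  ]
}}

```text
time_s: 14.6
ee_pos: [505.3, 242.4, 120.0]
ee_rot: [-180.0, -0.0, -114.3]
force: [-2.9, -1.9, 7.2]
gripper_width: 45.7
gripper_force: 30.0
```

```bash
python3 -c "
from h import *
plan(505.4,242,120,243);print(env.state()['torque'],env.state()['effort'][5])"
```

```text
at [505.3 242.4 120. ] [-1.7996e+02 -1.0000e-02 -1.1426e+02] turn units total 0.4 then shift units (tool axes after turn) [ 0.008 -0.006 -0.   ] F [-2.9 -1.9  7.2] grip 30.0 45.7 t 14.6 q [  24.   21.  100.   -0.   59. -131.]
[-0.23425795  0.45619702  0.09286103] 0.07364022312685847
```

>>> {"method": "send_rows", "body": {
  "steps": [
    [[0,0,0,-0.2,0.3],[0,0,0,-0.1,0.3],[0,0,0,0,0.3],[0,0,0,0,0.3]]
  ]
}}

```text
time_s: 14.93
ee_pos: [505.3, 242.3, 120.0]
ee_rot: [-180.0, -0.0, -112.2]
force: [-2.8, -1.9, 8.0]
gripper_width: 46.3
gripper_force: 30.0
```

```bash
python3 -c "
from h import *
plan(505.4,242,120,243);print(env.state()['torque'],env.state()['effort'][5])"
```

```text
at [505.3 242.3 120. ] [-1.7996e+02 -1.0000e-02 -1.1221e+02] turn units total 0.7 then shift units (tool axes after turn) [ 0.007 -0.006 -0.001] F [-2.8 -1.9  8. ] grip 30.0 46.3 t 14.93 q [  24.   21.  100.   -0.   59. -133.]
[-0.20639175  0.47829793 -0.02191404] 0.001379578752676025
```

>>> {"method": "send_rows", "body": {
  "steps": [
    [[0,0,0,-0.15,0.3],[0,0,0,-0.1,0.3],[0,0,0,0,0.3],[0,0,0,0,0.3]]
  ]
}}

```text
time_s: 15.27
ee_pos: [505.4, 242.1, 120.0]
ee_rot: [-179.9, -0.0, -110.5]
force: [-1.5, -3.1, 7.0]
gripper_width: 45.7
gripper_force: 30.0
```

Run:
```python
from h import *
plan(505.4,242,120,243);s=env.state();print(s['torque'],s['effort'][5])
for n in('scene','top'):
    f=avg(n,5);P=cloud(f).reshape(-1,3)
    q=P[(np.linalg.norm(P[:,:2]-(506,242.5),axis=1)<75)&(abs(P[:,2]-168)<4)]
    print(n,len(q),cv2.minAreaRect(q[:,:2].astype(np.float32)),np.median(q[:,2]),env.state()['torque'][2])
    cv2.imwrite(f'/tmp/{n}.png',f['pixels'][...,::-1])
a=cv2.imread('/tmp/scene.png')[60:180,225:385];b=cv2.imread('/tmp/top.png')[180:300,120:280]
cv2.imwrite('pics/t1.png',np.hstack([cv2.resize(a,(400,300),interpolation=2),cv2.resize(b,(400,300),interpolation=2)]))
```

```text
at [505.4 242.1 120. ] [-1.7995e+02 -3.0000e-02 -1.1052e+02] turn units total 0.94 then shift units (tool axes after turn) [ 0.002 -0.001 -0.   ] F [-1.5 -3.1  7. ] grip 30.0 45.7 t 15.27 q [  24.   21.  100.   -0.   59. -135.]
[-0.38594866  0.40987401 -0.21201156] -0.1306021772325039
scene 102 ((490.3122863769531, 214.66026306152344), (63.40470504760742, 64.17853546142578), 46.886817932128906) 167.24264098307128 -0.10899265048103636
top 50 ((490.2640380859375, 198.41522216796875), (33.04855728149414, 16.190473556518555), 62.6042594909668) 167.33334135892824 -0.10465411389492361
```

View pics/t1.png

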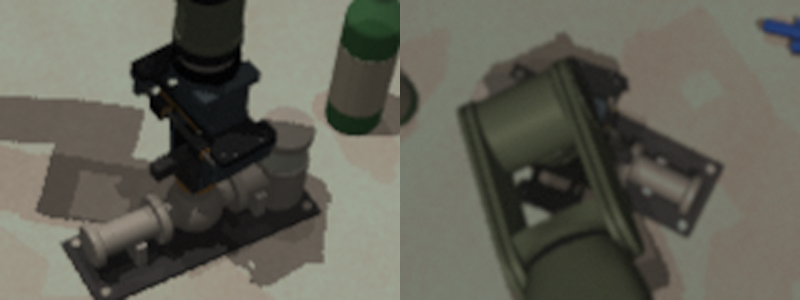

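The scene crop shows the handle seated with its bar end (165,165) pointing along the pipe and the wrist torque starting to rise. One more small push will confirm the stop.

>>> {"method": "send_rows", "body": {
  "steps": [
    [[0,0,0,-0.15,0.3],[0,0,0,-0.1,0.3],[0,0,0,0,0.3],[0,0,0,0,0.3]]
  ]
}}

```text
time_s: 16.1
ee_pos: [505.4, 242.1, 120.0]
ee_rot: [-180.0, -0.0, -108.9]
force: [-2.9, -3.9, 7.0]
gripper_width: 45.6
gripper_force: 30.0
```

Run:
```python
from h import *
plan(505.4,242,120,243);s=env.state();print(s['torque'],s['effort'][5])
```

```text
at [505.4 242.1 120. ] [-1.7996e+02 -2.0000e-02 -1.0892e+02] turn units total 1.18 then shift units (tool axes after turn) [ 0.001 -0.001 -0.   ] F [-2.9 -3.9  7. ] grip 30.0 45.6 t 16.1 q [  24.   21.  100.   -0.   59. -137.]
[-0.47824837  0.42097303 -0.72382604] -0.7330091670155525
```

The stop is firm (0.72 N m). I'll ease back within the socket play so the bar sits square, then release.

>>> {"method": "send_rows", "body": {
  "steps": [
    [[0,0,0,0.3,0.3],[0,0,0,0.3,0.3],[0,0,0,0.25,0.3],[0,0,0,0,0.3],[0,0,0,0,0.3]]
  ]
}}

```text
time_s: 16.52
ee_pos: [505.8, 242.5, 120.0]
ee_rot: [-179.9, 0.0, -114.6]
force: [-0.7, -1.3, 6.0]
gripper_width: 45.7
gripper_force: 30.0
```

Run:
```python
from h import *
plan(505.4,242,120,243);s=env.state();print(s['torque'],s['effort'][5])
```

```text
at [505.8 242.5 120. ] [-1.7991e+02  3.0000e-02 -1.1463e+02] turn units total 0.34 then shift units (tool axes after turn) [ 0.015  0.004 -0.   ] F [-0.7 -1.3  6. ] grip 30.0 45.7 t 16.52 q [  24.   21.  100.   -0.   59. -131.]
[-0.25205026  0.27624312  0.01662004] -0.04294681129977107
```

>>> {"method": "send_rows", "body": {
  "steps": [
    [[0,0,0,0,0.7],[0,0,0,0,0.9],[0,0,0,0,1],[0,0,0,0,1],[0,0,0,0,1]]
  ]
}}

```text
time_s: 16.93
ee_pos: [505.3, 242.8, 118.5]
ee_rot: [180.0, -0.0, -114.6]
force: [0.5, -0.6, -0.2]
gripper_width: 76.4
gripper_force: 0.0
```

>>> {"method": "send_rows", "body": {
  "steps": [
    [[0,0,0,0,1],[0,0,0,0,1],[0,0,0,0,1],[0,0,0,0,1],[0,0,0,0,1]]
  ]
}}

```text
time_s: 17.35
ee_pos: [505.3, 242.7, 118.7]
ee_rot: [-180.0, -0.0, -114.6]
force: [0.5, -0.6, 0.0]
gripper_width: 91.5
gripper_force: 0.0
```

>>> {"method": "send_rows", "body": {
  "steps": [
    [[0,0,-0.3,0,1],[0,0,-0.6,0,1],[0,0,-0.8,0,1],[0,0,-0.9,0,1],[0,0,-0.9,0,1]]
  ]
}}

```text
time_s: 17.77
ee_pos: [504.8, 242.5, 260.0]
ee_rot: [180.0, -0.0, -114.6]
force: [0.9, 0.5, 1.1]
gripper_width: 91.3
gripper_force: 0.0
```

>>> {"method": "send_rows", "body": {
  "steps": [
    [[0.5,0,0,0,1],[0.9,0,0,0,1],[0.9,0,0,0,1],[0.9,0,0,0,1],[0.9,0,0,0,1]]
  ]
}}

```text
time_s: 18.18
ee_pos: [436.0, 92.5, 258.8]
ee_rot: [-180.0, -0.0, -114.6]
force: [0.4, 0.1, 0.2]
gripper_width: 91.4
gripper_force: 0.0
```

>>> {"method": "send_rows", "body": {
  "steps": [
    [[0.9,0,0,0,1],[0.9,0,0,0,1],[0.5,0,0,0,1],[0,0,0,0,1],[0,0,0,0,1]]
  ]
}}

```text
time_s: 18.6
ee_pos: [394.5, 41.7, 259.0]
ee_rot: [-178.7, -1.7, -116.7]
force: [0.6, -0.8, -0.6]
gripper_width: 91.5
gripper_force: 0.0
```

Run:
```python
from h import *
plan(505.4,242,120,243)
for n in('scene','top'):
    f=avg(n,6);P=cloud(f).reshape(-1,3)
    q=P[(np.linalg.norm(P[:,:2]-(506,242.5),axis=1)<75)&(abs(P[:,2]-168)<5)]
    print(n,len(q),cv2.minAreaRect(q[:,:2].astype(np.float32)),np.median(q[:,2]))
    cv2.imwrite(f'/tmp/{n}.png',f['pixels'][...,::-1])
a=cv2.imread('/tmp/scene.png');b=cv2.imread('/tmp/top.png')
cv2.imwrite('pics/end.png',np.vstack([np.hstack([cv2.resize(a[60:180,225:385],(400,300),interpolation=2),cv2.resize(b[180:300,120:280],(400,300),interpolation=2)]),np.hstack([cv2.resize(x,(400,300)) for x in(a,b)])]))
```

```text
at [394.5  41.7 259. ] [-178.7    -1.72 -116.71] turn units total 0.04 then shift units (tool axes after turn) [-5.72  -0.197  3.475] F [ 0.6 -0.8 -0.6] grip 0.0 91.5 t 18.6 q [   6.    0.  106.   -2.   74. -147.]
scene 229 ((506.8335876464844, 241.05409240722656), (128.4749755859375, 18.394357681274414), 65.72257995605469) 167.00497944621452
top 245 ((506.85760498046875, 243.9311981201172), (129.38027954101562, 17.781085968017578), 65.24799346923828) 167.56260496566483
```

View pics/end.png

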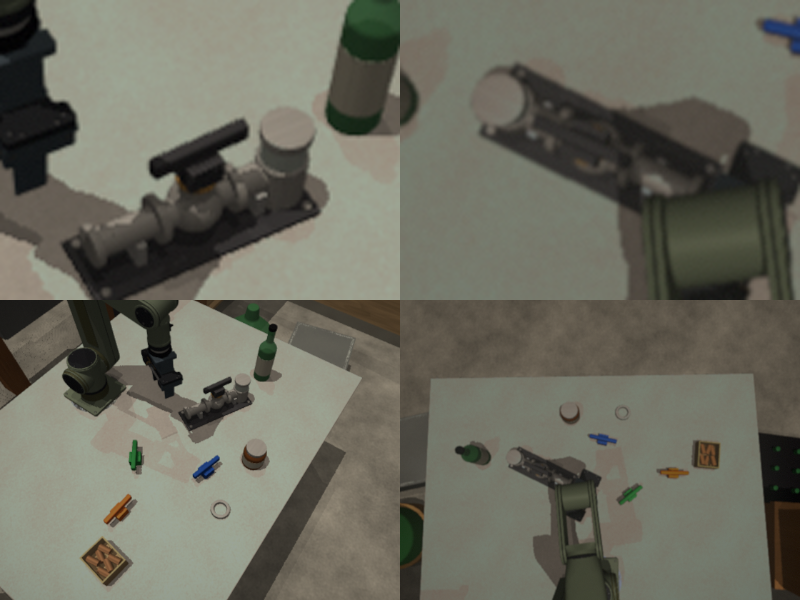

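The handle is home (bar top about 167.5 mm, directly over the seat), with the bar at 65° against the pipe's 63°. The other objects are standing where they were. Joint 6 sits near its range end, so I'll unwind it at once and settle.

>>> {"method": "send_rows", "body": {
  "steps": [
    [[0,0,0,0.6,1],[0,0,0,0.8,1],[0,0,0,0.8,1],[0,0,0,0,1],[0,0,0,0,1]]
  ]
}}

```text
time_s: 19.62
ee_pos: [394.0, 41.2, 258.6]
ee_rot: [-178.3, -1.4, -131.7]
force: [0.3, 0.4, 0.3]
gripper_width: 91.3
gripper_force: 0.0
```

```bash
python3 -c "
from h import *
s=env.state();print(s['qpos'],s['time_s'],s['force']);print(env.job_done())"
```

```text
[   6.17219955    0.15551437  105.69055746   -2.2838264    74.11120764
 -131.51978781] 19.6167 [0.30930619 0.42759743 0.30491945]
the job is handed in; nothing more can be done
None
```

The grey T-handle is home on the spindle and turned anticlockwise to the stop, with the bar within about 3° of the pipe line and the other objects where they stood. I handed the job in at 19.6 s; while the arm was backing away, joint 6 read -147° (rounded) against its -146.56° limit, so it may have touched or just passed that range.

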